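# Lock a whetstone into a slotted holder

### The arm

A 6-joint arm with a two-finger parallel gripper is mounted at the origin on the work surface; the furniture and walls round the work are solid. World frame = base frame: x ahead of the robot, y to its left, z up, the work surface at z = 0. Lengths are in mm, angles in degrees, forces in N, time in s.
With the tool pointing down it reaches from about 350 to 975 mm from the base axis. Payload 17.4 kg.
Tool frame: the origin (TCP) lies at the very end of the fingers, on their centre line; the grasp point (between the pads) lies 19 mm behind it; z points along the fingers, x is the direction in which the jaws open and shut, and the axes are right-handed (so a half turn about z gives the same grasp; the last joint's range is limited). The gripper opens to 85 mm and grips with 20 to 120 N. Pads are 22 mm wide; open, the fingers measure 114 mm over their backs; the gripper's body (76 mm by 85 mm) begins 54 mm behind the grasp point. The pads swing forward as they close: fully open they stand 13 mm farther back than shut.
Start: joints at [62.578, 6.646, 82.598, -0, 90.757, -2.166], TCP at [288.006, 610.479, 231.303] pointing down, gripper open.
Joint ranges: [-162.19, 162.19], [-47.58, 125.68], [4.15, 143.07], [-65.23, 245.23], [0.69, 171.88], [-170.13, 170.13]. Speed limits (degrees/s): [108.29, 108.29, 127.2, 180, 180, 180].

### API

Orientations are given as [roll, pitch, yaw] about the fixed x, y, z axes, in that order (R = Rz(yaw) Ry(pitch) Rx(roll)).
In Python, from bench import observe, camera, get_calibration, close_job, search_frame gives the robot as it stands. The module is installed in compiled form; this text tells all that it offers.
- The arm moves only by the tool servo_tool, never from a script. Its argument "commands" is a list of rows, each a list of 2 entries, a list of its own where there are three numbers: the shift along the world's x, y, z in mm, then the turn, a rotation vector about the world's x, y, z in rad. A call has 1 to 5 rows; each row is the pose to reach, as a shift and turn from the pose commanded when the call began; what a row does not reach only later rows make up. A row lasts 1/8 s, in which the tool goes at most 62.5 mm and 10.7 degrees, less where a joint would pass 70% of its speed; a pose out of reach is approached as far as the arm can. A call with a gripper value outside its range is refused whole. "claw" is the closure, from -1 (fully open) to 1 (shut), set as the call begins (left out, the last holds). The fingers move at their own pace and stop on an object; "force" is the grip in N (left out, the last holds). Time passes only in rows, so rows that repeat a pose let the fingers close. It gives the time, the measured TCP pose, the force and the opening at its end, in the units of the state.
- observe(): the state, without advancing time (a new reading comes with each control period).
- camera(name): name is "side" or "top" or "wrist"; returns the picture (384x512x3 uint8, blue, green, red); there is no depth.
- get_calibration(name): a dict with "fovy" (degrees; the focal length in pixels is half the picture's height over the tangent of half this angle, whatever the lens; pixels are square), "cx", "cy" (the principal point, pixels), "rvec" (rotation vector, rad) and "tvec" (3), from world to camera coordinates, as OpenCV has them. Camera axes: x right, y down, z forward; pixel columns grow to the right and rows downward; lengths in mm; the calibration is good to about 2 mm. A picture is of the moment at which its call begins: read the wrist's pose just before it. get_calibration takes no time and is no camera call; for the wrist camera it gives the pose at the moment of the call.
- close_job(): hands the job in, once; it reports no verdict.
Trained networks look in the newest picture that a camera, given by its name, has taken for a name from the list of things; names that differ only in an ending like _2 or _b are one class to them, and where a whole thing is asked for, a point or a joint stands for the part that bears it (a point fixed in the world has none). Each returns a list of dicts, best first, with "p" (0 to 1); they miss things now and then, are a little off and sometimes report something else, mostly with a low value. They report only what shows in the picture. A call takes as long as a camera call. They do not tell look-alikes from the thing itself.
- search_frame(camera, name): "at" ([x, y, z] in mm, in the coordinates of the camera as it stood for that picture, good to about 4 mm: the middle of the surface that is visible of it).
The state is a dict: "t": time; "q": joint angles; "joint_velocities": joint speeds; "joint_efforts": joint torques, N m; "position": TCP position; "eef_rot": TCP orientation; "contact_force": force on the tool from outside, world axes, zero at the start; "ft_torque": the same for the moment, N m; "finger_gap": opening from 0.0 (shut) to 1.0 (fully open).
Only numpy, scipy, OpenCV 4.12 (cv2) and the standard library are available. Lean on these libraries where they do the work, as an engineer would, in place of code of your own. Each camera call takes 0.05 s, during which the arm holds its last target.

### The job

Clamp the whetstone in its wooden holder: with the fingertips, gently push the upright pin of the holder away from you along its L-shaped slot as far as it goes, then push it sideways into the notch, fully to the notch's end, so that the jaw stays locked with the stone pressed against the fence. Only push the pin: do not grip it, do not touch the stone itself, and leave the small things lying round the holder where they are.

Things in the scene. Friction and masses are not known exactly. Their poses are not given: they have to be found in the camera images.
- holder: Fixed holder: wooden base board 315 x 170 x 20 mm. Origin at worktop height; x along the board, away from the robot (board x -147 to +168 mm), y left, z up. On its near part a flat steel plate (x -145 to -22, y -72 to +72 mm, top 44 mm above the worktop) has an L-shaped slot: a long leg along +x, then at its far end a notch to +y (left)
- fence (a point): middle of the wooden fence's near face, against which the stone is pressed (holder x +137 mm, 35 mm above the worktop); the fence is 160 mm long in y and its top is at 50 mm
- slot_start (a point): pin-axis position, at plate-top height, with the pin at the near beginning of the long leg (holder x -115, y -25 mm)
- slot_corner (a point): pin-axis position, at plate-top height, when the pin stands at the far end of the long leg, in the corner (holder x -55, y -25 mm)
- notch_end (a point): pin-axis position, at plate-top height, when the pin is fully in the notch (holder x -55, y +20 mm)
- pin_mid (a point): centre of the upright pin's round steel barrel: 22 mm in diameter, standing free above the plate from 46 to 90 mm over the worktop; this point lies on its axis 67 mm above the worktop. The pin cannot turn, tip or come out; it follows the slot with 2 to 3 mm of play each side. A squeeze or push of over 38 N on it is too hard
- jaw (a joint): travel (m) of the sliding jaw, which moves with the pin along holder x: 0 with the pin at slot_start, 0.060 with the pin against the far end of the long leg; the notch can be entered from 0.056 on. Stays where it is left (friction about 4.5 N); about 12 N in all once it pushes the stone and its sprung rubber pad is pressed
- pin (a joint): travel (m) of the pin sideways on the jaw along holder +y: about 0 (within 0.003) in the long leg, 0.045 at the end of the notch. Stays where it is left (friction about 1.5 N)
- pad: sprung rubber pad on the front of the jaw, 10 x 120 x 22 mm, origin at its centre 34 mm above the worktop; when the jaw is closed it presses the stone against the fence with a few newtons
- stone: loose grey whetstone, 63 x 150 x 32 mm, 0.4 kg, lying across the board between pad and fence with its long side along holder y; origin in the middle of its underside, x across its 63 mm width. Flush with the fence its origin is at holder x = +106 mm
- bottle: bystander: small oil bottle, 36 mm across, 132 mm tall, standing left of the holder's far part; origin under its centre
- small_stone: bystander: small grey dressing stone, 31 x 45 x 14 mm, lying left of the holder; origin under its centre
- roller: bystander: short wooden roller, 23 x 85 x 23 mm, lying right of the holder's near part; origin under its centre
- felt_marker: bystander: felt marker, 13 x 116 x 13 mm, lying right of the holder's far part; origin under its centre
Mind the look-alikes: they are no part of the job. Leave any purple look-alike of the stone alone.

How it is judged:
By the outcome, as a careful person would: the job done as asked, in the order asked, and still so for the second after the job is handed in, with the robot touching nothing.
It also fails if it takes over 54 s, if anything falls off the work surface, if the arm or the gripper's body presses on something with over 40 N, if the wrist force passes 120 N, or if a joint passes its speed limit or range.

## Working session

There is one attempt and no reset: what is moved stays moved. The work goes in short steps, Python scripts to look and compute and a tool call to move; the robot and the scene stay as the last step left them, time stands still between calls to the robot, and variables do not carry over. Pictures are saved under pics/ and viewed, and the job is handed in when it is done.

Besides the shell and the picture viewer there is one more tool, called after ">>>" in YAML: its name, and indented under it one key for each argument. servo_tool: Moves the arm, as the interface text tells. Its arguments: {"type":"object","properties":{"commands":{"type":"array","items":{"type":"array"}},"claw":{"type":"number"},"force":{"type":"number"}},"required":["commands"]}

```bash
mkdir -p pics
cat > h.py <<'E'
import numpy as np,cv2
from bench import *
def cal(n):
    c=get_calibration(n);R=cv2.Rodrigues(np.array(c['rvec'],float))[0];t=np.array(c['tvec'],float).ravel()
    f=192/np.tan(np.radians(c['fovy'])/2);return c,R,t,f
def proj(n,P):
    c,R,t,f=cal(n);p=R@np.array(P,float)+t;return [c['cx']+f*p[0]/p[2],c['cy']+f*p[1]/p[2]]
def ray(n,u,v,z):
    c,R,t,f=cal(n);d=R.T@np.array([(u-c['cx'])/f,(v-c['cy'])/f,1]);o=-R.T@t;return o+d*(z-o[2])/d[2]
def find(n,name):
    c,R,t,f=cal(n)
    return [(round(r['p'],2),(R.T@(np.array(r['at'])-t)).round(1).tolist()) for r in search_frame(n,name)]
E
python3 - <<'E'
from h import *
o=observe();print(o['t'],o['position'],o['eef_rot'],o['finger_gap'],o['contact_force'])
for n in ['top','side']:
    cv2.imwrite(f'pics/{n}0.png',camera(n))
    for k in ['holder','pin_mid','stone','pad','fence','bottle']:print(n,k,find(n,k)[:3])
print(observe()['t'])
E
```

```text
0.0 [287.9214846  610.28701806 230.52967456] [-1.79998385e+02  6.95940776e-02  6.47435809e+01] 0.9989681920123223 [0.00071086 0.05259126 0.29989296]
top holder [(0.94, [588.1, -152.7, 46.8])]
top pin_mid []
top stone [(0.87, [686.3, -122.1, 55.0]), (0.84, [370.9, 61.1, 33.3]), (0.65, [586.0, -151.4, 48.1])]
top pad [(0.74, [629.2, -145.8, 44.8])]
top fence [(0.67, [587.7, -147.1, 46.6])]
top bottle [(0.58, [666.3, -13.8, 72.0])]
side holder [(0.86, [573.7, -128.3, 42.1])]
side pin_mid [(0.44, [503.1, -190.7, 76.1])]
side stone [(0.7, [368.9, 74.2, 26.6]), (0.69, [682.4, -113.4, 53.4])]
side pad [(0.47, [620.9, -133.7, 41.8])]
side fence [(0.62, [575.7, -125.2, 41.8])]
side bottle [(0.97, [670.7, -3.6, 61.6])]
0.7
```

View pics/top0.png

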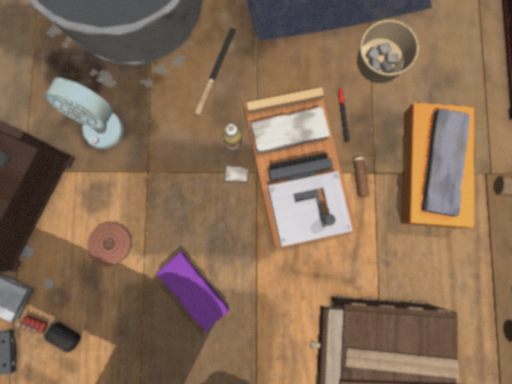

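View pics/side0.png

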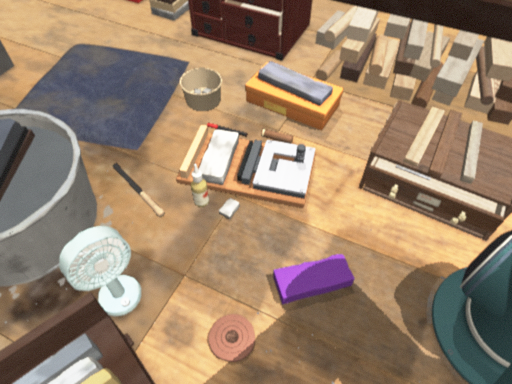

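Run:
```python
import cv2
a=cv2.imread('pics/top0.png')[80:255,225:375];cv2.imwrite('pics/topz.png',cv2.resize(a,None,fx=3.4,fy=3.4,interpolation=2))
a=cv2.imread('pics/side0.png')[115:215,170:325];cv2.imwrite('pics/sidez.png',cv2.resize(a,None,fx=5,fy=5,interpolation=2))
```

```text
(no output)
```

View pics/topz.png

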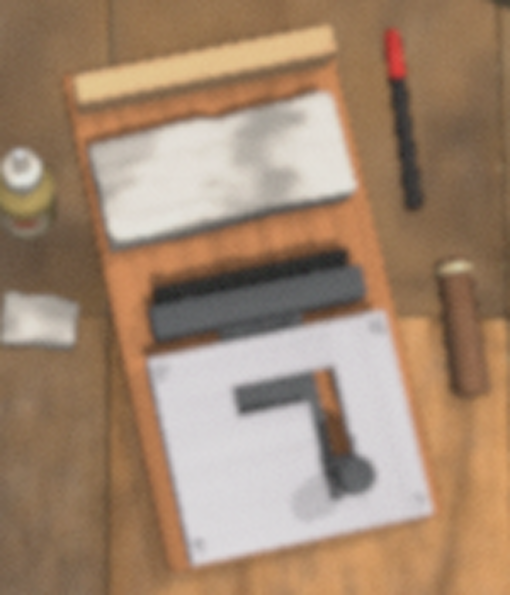

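View pics/sidez.png

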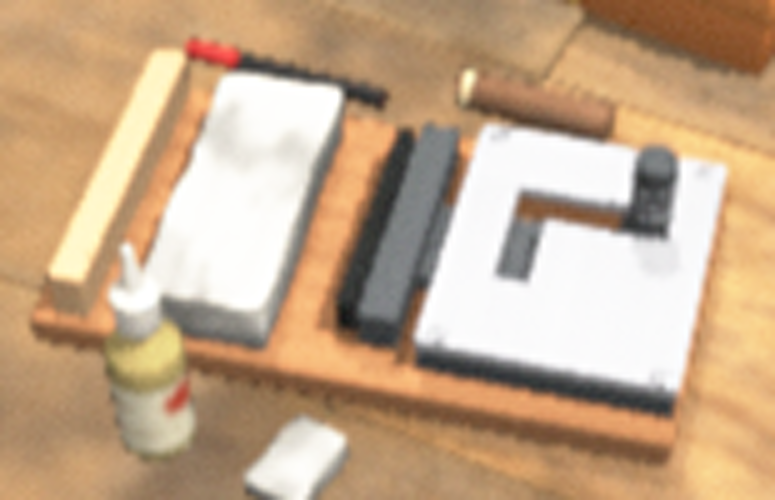

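Run:
```python
from h import *
from scipy.optimize import least_squares
C=[(-22,72,44),(-22,-72,44),(-145,-72,44),(-145,72,44),(-115,-25,90)]
T=[(150,355),(385,311),(435,513),(192,565),(354,474)]
S=[(418,345),(485,125),(727,163),(677,393),(657,160)]
T=[(225+u/3.4-.35,80+v/3.4-.35) for u,v in T];S=[(170+u/5-.4,115+v/5-.4) for u,v in S]
cs={n:cal(n) for n in('top','side')}
def w(p,q):
    c,s=np.cos(p[2]),np.sin(p[2]);return np.array([p[0]+c*q[0]-s*q[1],p[1]+s*q[0]+c*q[1],q[2]])
def res(p,which=('top','side')):
    r=[]
    for n,L in (('top',T),('side',S)):
        if n not in which: continue
        c,R,t,f=cs[n]
        for q,m in zip(C,L):
            k=R@w(p,q)+t;r+=[c['cx']+f*k[0]/k[2]-m[0],c['cy']+f*k[1]/k[2]-m[1]]
    return np.array(r)
for wh in (('top',),('side',),('top','side')):
    s=least_squares(lambda p:res(p,wh),[588,-150,0.1]);print(wh,s.x[:2],np.degrees(s.x[2]),res(s.x,wh).round(1))
p=s.x
for q in [(-115,-25,67),(-55,-25,67),(-55,20,67)]:print(w(p,q))
print('focal',{n:cs[n][3] for n in cs},{n:(-cs[n][1].T@cs[n][2]).round() for n in cs})
```

```text
('top',) [ 614.23472487 -149.64014577] 11.601738040953695 [-0.4  0.6  0.2 -0.2 -0.8  0.2 -0.1 -0.6  1.1  0. ]
('side',) [ 611.58646064 -147.6221944 ] 12.569475315910353 [-0.4 -0.6 -0.4  0.3 -0.3  1.   0.6 -0.3  0.4 -0.2]
('top', 'side') [ 613.20332659 -149.00555535] 11.96713628788432 [-0.6  1.3 -0.1  0.  -0.7  0.4  0.1  0.1  1.1  0.4 -1.1 -1.2 -0.4 -0.2
 -0.5  0.9 -0.3 -0.5 -0.  -0.5]
[ 505.88642207 -197.30754293   67.        ]
[ 564.5824237  -184.86650628   67.        ]
[ 555.25164621 -140.84450506   67.        ]
focal {'top': np.float64(438.97248721312246), 'side': np.float64(402.2385208322165)} {'top': array([452., -40., 916.]), 'side': array([315., 442., 764.])}
```

>>> servo_tool:
  commands:
    - [[9, -41, 0], [0, 0, -0.046]]
    - [[17, -82, 0], [0, 0, -0.092]]
    - [[26, -123, 0], [0, 0, -0.138]]
    - [[35, -163, 0], [0, 0, -0.184]]
    - [[43, -204, 0], [0, 0, -0.23]]
  claw: 1
  force: 20

```text
t: 1.32
position: [331.1, 405.2, 231.4]
eef_rot: [180.0, -0.0, 51.5]
contact_force: [-0.2, 0.6, 0.2]
finger_gap: 0.003
```

>>> servo_tool:
  commands:
    - [[9, -41, 0], [0, 0, -0.046]]
    - [[17, -82, 0], [0, 0, -0.092]]
    - [[26, -123, 0], [0, 0, -0.138]]
    - [[35, -163, 0], [0, 0, -0.184]]
    - [[43, -204, 0], [0, 0, -0.23]]

```text
t: 1.95
position: [374.1, 201.2, 231.5]
eef_rot: [180.0, -0.0, 38.3]
contact_force: [0.8, -0.2, 0.1]
finger_gap: 0.003
```

>>> servo_tool:
  commands:
    - [[9, -41, 0], [0, 0, -0.046]]
    - [[17, -82, 0], [0, 0, -0.092]]
    - [[26, -123, 0], [0, 0, -0.138]]
    - [[35, -163, 0], [0, 0, -0.184]]
    - [[43, -204, 0], [0, 0, -0.23]]

```text
t: 2.58
position: [417.1, -2.9, 231.6]
eef_rot: [180.0, -0.0, 25.1]
contact_force: [-0.4, -0.3, -0.7]
finger_gap: 0.002
```

>>> servo_tool:
  commands:
    - [[9, -41, 0], [0, 0, -0.046]]
    - [[17, -82, 0], [0, 0, -0.092]]
    - [[26, -123, 0], [0, 0, -0.138]]
    - [[35, -163, 0], [0, 0, -0.184]]
    - [[43, -204, 0], [0, 0, -0.23]]

```text
t: 3.2
position: [460.1, -207.0, 231.5]
eef_rot: [180.0, -0.0, 11.9]
contact_force: [-0.5, 0.6, -0.4]
finger_gap: 0.005
```

Run:
```python
from h import *
c=get_calibration('wrist');print(c)
im=camera('wrist');cv2.imwrite('pics/w1.png',im)
for k in['holder','pin_mid','slot_corner','pad']:print(k,find('wrist',k)[:2])
print([proj('wrist',q) for q in [(505.9,-197.3,90),(505.9,-197.3,46)]])
```

```text
{'fovy': 60.48542059509347, 'cx': 253.59519928725976, 'cy': 193.86430003878, 'rvec': array([-2.80280627, -0.29398054, -0.04683744]), 'tvec': array([-404.93065868, -323.18951129,  285.56471108])}
holder [(0.81, [554.5, -150.1, 42.0]), (0.56, [600.8, -160.6, 43.9])]
pin_mid [(0.83, [500.8, -195.3, 85.7])]
slot_corner [(0.85, [556.6, -147.3, 44.1])]
pad [(0.87, [620.5, -138.8, 48.9])]
[[np.float64(308.1358935962891), np.float64(182.55324238197852)], [np.float64(301.4457340258839), np.float64(170.25772606655013)]]
```

View pics/w1.png

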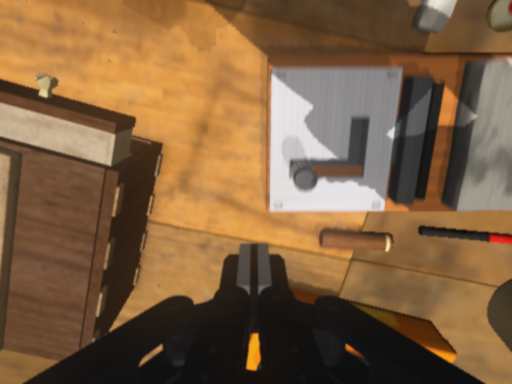

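Run:
```python
from h import *
from scipy.optimize import least_squares
im=cv2.imread('pics/w1.png');cv2.imwrite('pics/w1z.png',cv2.resize(im[50:225,255:415],None,fx=3.4,fy=3.4,interpolation=2))
for z in (0,100,150):print(z,ray('wrist',162,145,z).round(),ray('wrist',135,118,z).round(),ray('wrist',135,165,z).round(), ray('top',332,300,z).round(),ray('top',457,312,z).round())
```

```text
0 [ 352. -212.    0.] [ 319. -188.    0.] [ 324. -242.    0.] [ 347. -215.    0.] [ 323. -472.    0.]
100 [ 376. -189.  100.] [ 352. -171.  100.] [ 356. -211.  100.] [ 359. -196.  100.] [ 338. -425.  100.]
150 [ 388. -177.  150.] [ 368. -163.  150.] [ 371. -195.  150.] [ 365. -187.  150.] [ 345. -401.  150.]
```

View pics/w1z.png

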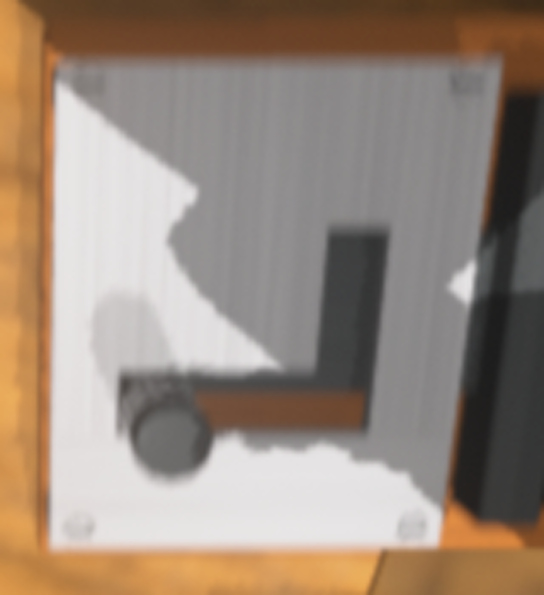

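Run:
```python
from h import *
from scipy.optimize import least_squares
L=[(502,58),(440,548),(45,550),(55,57)]
L=[(255+u/3.4-.35,50+v/3.4-.35) for u,v in L]
C=[(-22,72,44),(-22,-72,44),(-145,-72,44),(-145,72,44)]
def w(p,q):
    c,s=np.cos(p[2]),np.sin(p[2]);return np.array([p[0]+c*q[0]-s*q[1],p[1]+s*q[0]+c*q[1],q[2]])
f=lambda p:np.ravel([np.array(proj('wrist',w(p,q)))-m for q,m in zip(C,L)])
s=least_squares(f,[613,-149,.2]);p=s.x;print(p[:2],np.degrees(p[2]),s.fun.round(1))
for q in [(-115,-25,67),(-55,-25,67),(-55,20,67)]:print(w(p,q).round(1))
P=ray('wrist',255+172/3.4-.35,50+440/3.4-.35,90);print('pin',P)
c,sn=np.cos(p[2]),np.sin(p[2]);d=P-[p[0],p[1],0];print(c*d[0]+sn*d[1],-sn*d[0]+c*d[1])
```

```text
[ 609.82998125 -147.49826708] 12.139282849120749 [ 0.2  0.1 -0.7 -0.2  0.7 -0.7 -0.2  0.6]
[ 502.7 -196.1   67. ]
[ 561.3 -183.5   67. ]
[ 551.9 -139.5   67. ]
pin [ 502.52087726 -194.69639308   90.        ]
-114.83483799618755 -23.57682929741955
```

>>> servo_tool:
  commands:
    - [[0, 1, -35], [0, 0, 0]]
    - [[0, 1, -70], [0, 0, 0]]
    - [[0, 2, -105], [0, 0, 0]]
    - [[0, 2, -140], [0, 0, 0.003]]
    - [[0, 2, -171], [0, 0, 0.003]]

```text
t: 4.08
position: [459.9, -202.3, 59.5]
eef_rot: [180.0, -0.0, 12.3]
contact_force: [-0.2, 0.5, 1.0]
finger_gap: 0.004
```

>>> servo_tool:
  commands:
    - [[2.9, 0.6, 0], [0, 0, 0]]
    - [[5.9, 1.3, 0], [0, 0, 0]]
    - [[8.8, 1.9, 0], [0, 0, 0]]
    - [[10.8, 2.3, 0], [0, 0, 0]]
    - [[10.8, 2.3, 0], [0, 0, 0]]

```text
t: 4.7
position: [471.0, -201.2, 60.7]
eef_rot: [180.0, -0.0, 12.2]
contact_force: [-0.6, -0.9, 0.2]
finger_gap: -0.002
```

>>> servo_tool:
  commands:
    - [[2, 0.4, 0], [0, 0, 0]]
    - [[4, 0.9, 0], [0, 0, 0]]
    - [[6, 1.3, 0], [0, 0, 0]]
    - [[8, 1.7, 0], [0, 0, 0]]
    - [[10, 2.1, 0], [0, 0, 0]]

```text
t: 5.32
position: [480.9, -199.1, 60.3]
eef_rot: [-180.0, 0.0, 12.2]
contact_force: [0.2, -0.5, -0.1]
finger_gap: -0.004
```

>>> servo_tool:
  commands:
    - [[2, 0.4, 0], [0, 0, 0]]
    - [[4, 0.9, 0], [0, 0, 0]]
    - [[6, 1.3, 0], [0, 0, 0]]
    - [[8, 1.7, 0], [0, 0, 0]]
    - [[10, 2.1, 0], [0, 0, 0]]

```text
t: 5.95
position: [490.9, -197.0, 60.3]
eef_rot: [-180.0, 0.0, 12.2]
contact_force: [-4.4, -1.0, 2.1]
finger_gap: -0.002
```

Run:
```python
from h import *
im=camera('wrist');cv2.imwrite('pics/w2.png',im)
print(find('wrist','pin_mid'))
```

```text
[(0.72, [510.5, -183.0, 77.3]), (0.57, [540.0, -142.9, 44.1])]
```

View pics/w2.png

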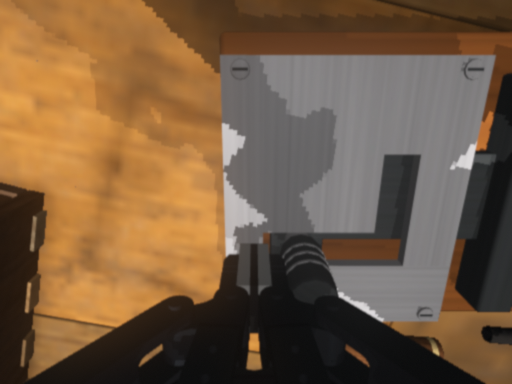

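>>> servo_tool:
  commands:
    - [[2.9, 0.6, 0], [0, 0, 0]]
    - [[5.9, 1.3, 0], [0, 0, 0]]
    - [[8.8, 1.9, 0], [0, 0, 0]]
    - [[11.7, 2.5, 0], [0, 0, 0]]
    - [[14.7, 3.1, 0], [0, 0, 0]]

```text
t: 6.68
position: [505.7, -193.8, 60.3]
eef_rot: [-180.0, 0.0, 12.2]
contact_force: [-5.0, 0.2, 0.5]
finger_gap: -0.004
```

>>> servo_tool:
  commands:
    - [[2.9, 0.6, 0], [0, 0, 0]]
    - [[5.9, 1.3, 0], [0, 0, 0]]
    - [[8.8, 1.9, 0], [0, 0, 0]]
    - [[11.7, 2.5, 0], [0, 0, 0]]
    - [[14.7, 3.1, 0], [0, 0, 0]]

```text
t: 7.3
position: [520.2, -190.8, 60.3]
eef_rot: [-180.0, 0.0, 12.2]
contact_force: [-6.4, -0.6, 2.0]
finger_gap: -0.002
```

>>> servo_tool:
  commands:
    - [[2, 0.4, 0], [0, 0, 0]]
    - [[4, 0.9, 0], [0, 0, 0]]
    - [[6, 1.3, 0], [0, 0, 0]]
    - [[8, 1.7, 0], [0, 0, 0]]
    - [[10, 2.1, 0], [0, 0, 0]]

```text
t: 7.92
position: [530.1, -188.7, 60.2]
eef_rot: [-180.0, 0.0, 12.2]
contact_force: [-6.7, -0.4, 0.8]
finger_gap: -0.0
```

>>> servo_tool:
  commands:
    - [[1.5, 0.3, 0], [0, 0, 0]]
    - [[3, 0.6, 0], [0, 0, 0]]
    - [[4.5, 0.9, 0], [0, 0, 0]]
    - [[6, 1.3, 0], [0, 0, 0]]
    - [[6, 1.3, 0], [0, 0, 0]]

```text
t: 8.55
position: [536.3, -187.4, 60.3]
eef_rot: [-180.0, 0.0, 12.2]
contact_force: [-5.5, -0.5, 0.9]
finger_gap: -0.001
```

Run:
```python
from h import *
im=camera('wrist');cv2.imwrite('pics/w3.png',im)
print(find('wrist','pin_mid'))
```

```text
[(0.69, [555.5, -172.9, 78.6])]
```

View pics/w3.png

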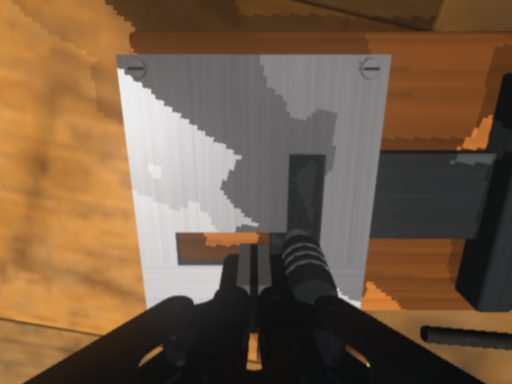

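>>> servo_tool:
  commands:
    - [[1, 0.2, 0], [0, 0, 0]]
    - [[2, 0.4, 0], [0, 0, 0]]
    - [[3, 0.6, 0], [0, 0, 0]]
    - [[4, 0.8, 0], [0, 0, 0]]
    - [[4, 0.8, 0], [0, 0, 0]]

```text
t: 9.28
position: [540.0, -186.6, 60.3]
eef_rot: [-180.0, 0.0, 12.2]
contact_force: [-8.5, 0.2, 3.0]
finger_gap: -0.004
```

>>> servo_tool:
  commands:
    - [[0.7, 0.1, 0], [0, 0, 0]]
    - [[1.4, 0.3, 0], [0, 0, 0]]
    - [[2, 0.4, 0], [0, 0, 0]]
    - [[2, 0.4, 0], [0, 0, 0]]

```text
t: 9.78
position: [540.7, -186.5, 60.2]
eef_rot: [-180.0, 0.2, 12.2]
contact_force: [-23.9, -1.2, 10.3]
finger_gap: 0.001
```

>>> servo_tool:
  commands:
    - [[-4, -0.8, 0], [0, 0, 0]]
    - [[-13, -2.8, 0], [0, 0, 0]]
    - [[-9, -21, 0], [0, 0, 0]]
    - [[-5, -40, 0], [0, 0, 0]]
    - [[-5, -40, 0], [0, 0, 0]]

```text
t: 10.4
position: [537.5, -228.0, 60.2]
eef_rot: [180.0, -0.0, 12.1]
contact_force: [-0.1, -0.3, 0.9]
finger_gap: -0.0
```

>>> servo_tool:
  commands:
    - [[10, 2, 0], [0, 0, 0]]
    - [[20, 4, 0], [0, 0, 0]]
    - [[30, 6, 0], [0, 0, 0]]
    - [[30, 6, 0], [0, 0, 0]]

```text
t: 10.9
position: [568.0, -219.7, 60.2]
eef_rot: [-180.0, 0.0, 12.3]
contact_force: [0.3, -0.2, 0.2]
finger_gap: -0.002
```

Run:
```python
from h import *
im=camera('wrist');cv2.imwrite('pics/w4.png',im)
print(find('wrist','pin_mid'),proj('wrist',(560.5,-183,90)))
im=camera('top');a=im[80:255,225:375];cv2.imwrite('pics/t4.png',cv2.resize(a,None,fx=3.4,fy=3.4,interpolation=2))
```

```text
[(0.67, [563.3, -150.4, 42.9]), (0.63, [561.3, -180.2, 86.4])] [np.float64(262.5401536156985), np.float64(212.97263614279782)]
```

View pics/w4.png

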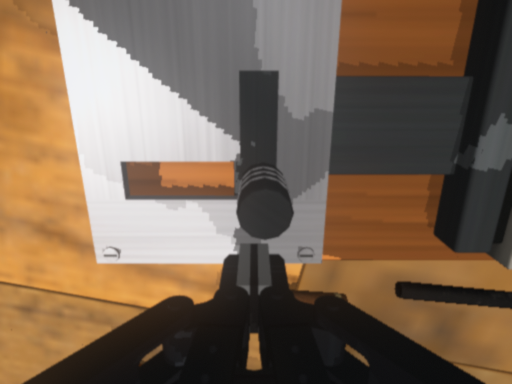

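View pics/t4.png

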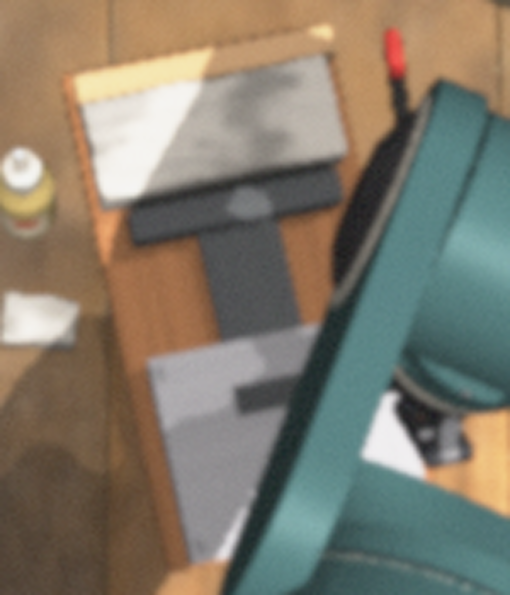

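>>> servo_tool:
  commands:
    - [[0.2, 3.1, 0], [0, 0, 0]]
    - [[-0.5, 6, 0], [0, 0, 0]]
    - [[-0.9, 8, 0], [0, 0, 0]]
    - [[-1.3, 10, 0], [0, 0, 0]]
    - [[-1.7, 12, 0], [0, 0, 0]]

```text
t: 11.68
position: [565.5, -208.1, 60.3]
eef_rot: [180.0, -0.0, 12.2]
contact_force: [-0.4, 0.1, 1.2]
finger_gap: -0.0
```

>>> servo_tool:
  commands:
    - [[-0.4, 2, 0], [0, 0, 0]]
    - [[-0.8, 4, 0], [0, 0, 0]]
    - [[-1.3, 6, 0], [0, 0, 0]]
    - [[-1.7, 8, 0], [0, 0, 0]]
    - [[-2.1, 10, 0], [0, 0, 0]]

```text
t: 12.3
position: [563.4, -198.1, 60.3]
eef_rot: [180.0, 0.0, 12.2]
contact_force: [-0.2, -2.1, -0.4]
finger_gap: -0.001
```

>>> servo_tool:
  commands:
    - [[-0.4, 2, 0], [0, 0, 0]]
    - [[-0.8, 4, 0], [0, 0, 0]]
    - [[-1.3, 6, 0], [0, 0, 0]]
    - [[-1.7, 8, 0], [0, 0, 0]]
    - [[-2.1, 10, 0], [0, 0, 0]]

```text
t: 12.92
position: [561.2, -188.1, 60.3]
eef_rot: [-180.0, 0.0, 12.2]
contact_force: [-0.3, -2.6, 0.2]
finger_gap: -0.0
```

>>> servo_tool:
  commands:
    - [[-0.4, 2, 0], [0, 0, 0]]
    - [[-0.8, 4, 0], [0, 0, 0]]
    - [[-1.3, 6, 0], [0, 0, 0]]
    - [[-1.7, 8, 0], [0, 0, 0]]
    - [[-2.1, 10, 0], [0, 0, 0]]

```text
t: 13.55
position: [559.1, -178.1, 60.3]
eef_rot: [180.0, 0.0, 12.2]
contact_force: [-1.1, -3.5, 0.5]
finger_gap: -0.001
```

Run:
```python
from h import *
im=camera('wrist');cv2.imwrite('pics/w5.png',im)
```

```text
(no output)
```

View pics/w5.png

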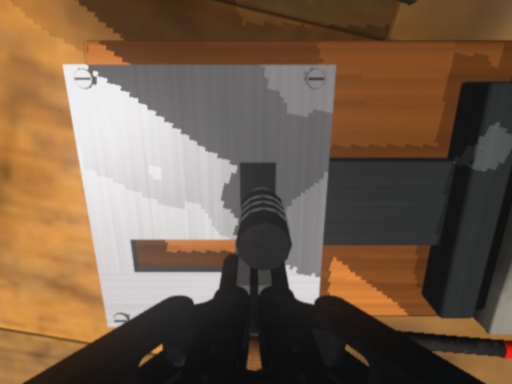

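>>> servo_tool:
  commands:
    - [[-0.4, 2, 0], [0, 0, 0]]
    - [[-0.8, 4, 0], [0, 0, 0]]
    - [[-1.3, 6, 0], [0, 0, 0]]
    - [[-1.7, 8, 0], [0, 0, 0]]
    - [[-2.1, 10, 0], [0, 0, 0]]

```text
t: 14.22
position: [557.1, -168.1, 60.3]
eef_rot: [-180.0, 0.0, 12.2]
contact_force: [-1.2, -3.0, 0.7]
finger_gap: 0.005
```

>>> servo_tool:
  commands:
    - [[-0.2, 1, 0], [0, 0, 0]]
    - [[-0.4, 2, 0], [0, 0, 0]]
    - [[-0.6, 3, 0], [0, 0, 0]]
    - [[-0.6, 3, 0], [0, 0, 0]]

```text
t: 14.72
position: [556.5, -165.1, 60.3]
eef_rot: [-180.0, -0.0, 12.2]
contact_force: [-0.3, -1.2, -0.7]
finger_gap: -0.0
```

>>> servo_tool:
  commands:
    - [[-0.2, 1, 0], [0, 0, 0]]
    - [[-0.4, 2, 0], [0, 0, 0]]
    - [[-0.6, 3, 0], [0, 0, 0]]
    - [[-0.6, 3, 0], [0, 0, 0]]

```text
t: 15.22
position: [555.9, -162.2, 60.3]
eef_rot: [180.0, -0.0, 12.2]
contact_force: [-0.6, -1.7, -0.3]
finger_gap: -0.001
```

>>> servo_tool:
  commands:
    - [[-0.2, 1, 0], [0, 0, 0]]
    - [[-0.4, 2, 0], [0, 0, 0]]
    - [[-0.4, 2, 0], [0, 0, 0]]

```text
t: 15.6
position: [555.8, -161.6, 60.4]
eef_rot: [179.8, -0.0, 12.2]
contact_force: [3.0, -15.0, -4.1]
finger_gap: -0.002
```

>>> servo_tool:
  commands:
    - [[0.6, -3, 0], [0, 0, 0]]
    - [[3, -15, 0], [0, 0, 0]]
    - [[7, -33, 0], [0, 0, 0]]
    - [[11, -50, 0], [0, 0, 0]]
    - [[11, -50, 30], [0, 0, 0]]

```text
t: 16.23
position: [565.7, -211.7, 88.3]
eef_rot: [-179.9, 0.2, 12.1]
contact_force: [0.3, 1.2, 0.1]
finger_gap: -0.001
```

>>> servo_tool:
  commands:
    - [[0, 0, 35], [0, 0, 0]]
    - [[0, 0, 70], [0, 0, 0]]
    - [[0, 0, 105], [0, 0, 0]]
    - [[0, 0, 140], [0, 0, 0]]
    - [[0, 0, 140], [0, 0, 0]]

```text
t: 16.85
position: [567.5, -211.5, 233.4]
eef_rot: [179.9, -0.2, 12.2]
contact_force: [0.7, -0.8, 0.0]
finger_gap: -0.001
```

Run:
```python
from h import *
im=camera('wrist');cv2.imwrite('pics/w6.png',im)
print(proj('wrist',(552.8,-140,90)),proj('wrist',(552.8,-140,44)),find('wrist','pin_mid'))
cv2.imwrite('pics/s6.png',cv2.resize(camera('side')[100:250,140:340],None,fx=4,fy=4,interpolation=2))
```

```text
[np.float64(257.52694710911544), np.float64(95.81158886093294)] [np.float64(256.97450798666785), np.float64(94.00098108324813)] [(0.58, [555.5, -139.5, 85.3]), (0.28, [648.5, -145.0, 33.4])]
```

View pics/w6.png

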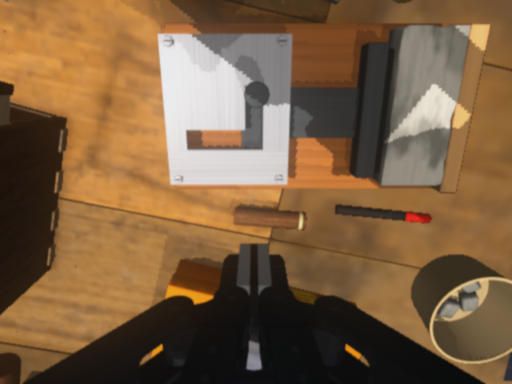

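View pics/s6.png

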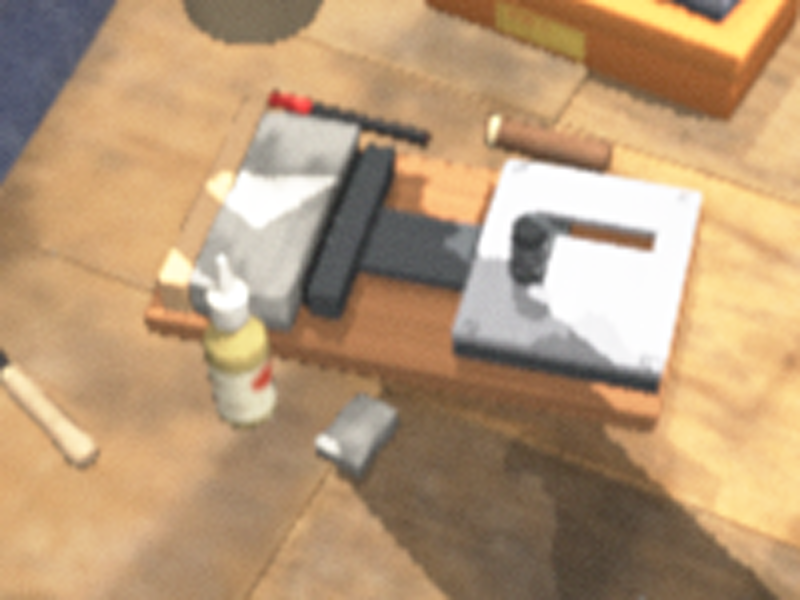

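The wrist view has the pin at (257,93), where the notch end is predicted at (257,96). The side view shows the stone between the pad and the fence, with the small things where they were.

```bash
python3 -c "
from bench import *
print(close_job())"
```

```text
the job is handed in; nothing more can be done
None
```

I locked the jaw with the stone pressed against the fence, and handed the job in at about 17 s. No verdict came back.

- **Pushing:** With the gripper shut, I pushed the pin along the long leg to its end stop. I then moved to its right side and pushed it left into the notch to the end.
- **Forces:** At each end stop the tool stopped moving while the force rose, to about 26 N at the corner and 15 N at the notch end. Both are under the 38 N limit.
- **Last checks:** With the arm lifted clear, the wrist picture put the pin within about 3 pixels of the predicted notch end. The network put it at (555.5, -139.5), about 3 mm from the computed notch end of (552.8, -140). The jaw was closed and the stone sat between pad and fence. The bottle, small stone, roller and marker showed no movement. No check failed.

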